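# Tip the loose flap out of the desk bin and lay it on the coaster

### The job

Open the grey bin for emptying: take its loose steel-topped flap off and lay it flat on the wooden coaster, centred and steel side up, setting it down gently rather than dropping it. The flap fits its opening too closely to be gripped, so press it down lightly near an end with closed fingers until its other end tips up out of the bin, then take it by the raised part; only one of the two ends gives, nothing shows which, and you must not force the end that stays firm. Leave the mug, the stapler and the acrylic stand standing where they are, and do not push the coaster away.

Things in the scene. Friction and masses are not known exactly. Their poses are not given: they have to be found in the camera images.
- bin: Round grey plastic desk bin fixed to the desk, 150 mm across at the top, 150 mm tall. Origin: centre of its underside; z up, x along the length of its opening. Under one end of the flap, 36 to 52 mm from the middle, a hidden stiff sprung post (6 N/mm, 4 mm travel) holds that end up: at +x or at -x, changing from start to start. The other end is free.
- opening (a point): Middle of the rectangular opening in the bin's flat top, 150 mm above the desk, axes as the bin's. The opening is 112 mm along x, 66 mm along y, and goes down as a chute of that size. At both ends of the chute is a shelf, 45 mm below this point, on which the pressed end of the flap lands (the flap then tilts about 38 degrees).
- ridge (a point): Middle of the fixed ridge under the flap's middle, 134 mm above the desk; 8 mm wide along x, running across the chute's full width along y. The flap rests and rocks on it.
- flap: Loose flap, 104 (x) by 62 (y) by 16 mm (z), 0.1 to 0.2 kg, black plastic, steel plate on top. Origin: centre of its underside; z up. At first level in the opening, x along the bin's x, top flush, gaps 2 mm at sides, 4 mm at ends. Pressed 36 mm from its middle the free end sinks with under 1 N by about 20 mm, and stays tipped; its raised end stands 16 (underside) to 29 mm (top) above the bin's top.
- coaster: Loose round wooden coaster, 112 mm across, 10 mm thick, lying on the desk. Origin: centre of its underside; z up.
- mug: Bystander: steel mug with closed hinged lid, 80 mm across, 107 mm tall, handle at its +y (reaches 69 mm from the axis). Origin: centre of its underside; z up.
- stapler: Bystander: blue stapler, 130 mm (its x) by 34 mm by about 62 mm tall. Origin: centre of its underside; z up.
- stand: Bystander: transparent acrylic phone stand, foot 100 mm (x) by 90 mm (y), 111 mm tall. Origin: centre of its underside; z up.

How it is judged (in metres and radians):
On the way, in this order (a step that is already met when the one before it is completed fails the run):
1. the flap is tipped up in the bin's opening (tilt over 0.4 rad) (angle between flap's own z axis and vertical above 0.4 rad and horizontal distance between flap and bin below 0.04 m and height (world z) of flap below 0.18 m), for 0.2 s.
2. the flap is lifted clear of the bin (its middle over 200 mm above the desk) (height (world z) of flap above 0.2 m), for 0.1 s.
At the end, for the whole second after the job is handed in: The flap lies flat (within 0.08 rad), steel side up, at rest on the coaster, its middle within 25 mm of the coaster's middle (its underside 7 to 14 mm above the desk); the coaster is within 40 mm of where it was (horizontal distance between flap and coaster below 0.025 m and height (world z) of flap between 0.007 and 0.014 m and angle between flap's own z axis and vertical below 0.08 rad and linear speed of flap below 0.02 m/s and distance of coaster from where it was at the start of the episode below 0.04 m); the robot touches nothing.
It fails at once if the flap is pressed with more than 40 N while it lies untipped in the bin (contact force between the fingers and flap above 40 N and angle between flap's own z axis and vertical below 0.25 rad and horizontal distance between flap and bin below 0.05 m).
It fails at once if the flap is dropped (faster than 0.6 m/s with no finger on it) (linear speed of flap above 0.6 m/s and contact force between the fingers and flap below 0.01 N).
It fails at once if the mug is moved more than 30 mm or tipped (distance of mug from where it was at the start of the episode above 0.03 m or angle between mug's own z axis and vertical above 0.3 rad).
It fails at once if the stapler is moved more than 30 mm or tipped (distance of stapler from where it was at the start of the episode above 0.03 m or angle between stapler's own z axis and vertical above 0.3 rad).
It fails at once if the stand is moved more than 30 mm or tipped (distance of stand from where it was at the start of the episode above 0.03 m or angle between stand's own z axis and vertical above 0.3 rad).
It also fails if it takes over 58 s, if anything falls off the work surface, if the arm or the gripper's body presses on something with over 40 N, if the wrist force passes 120 N, or if a joint passes its speed limit or range.

### The arm

A 7-joint arm with a two-finger parallel gripper is mounted at the origin on the work surface. World frame = base frame: x ahead of the robot, y to its left, z up, the work surface at z = 0. Lengths are in m, angles in degrees, forces in N, time in s.
With the tool pointing down it reaches from about 0.35 to 0.9 m from the base axis. Payload 19.9 kg.
Tool frame: the origin (TCP) lies where the fingers leave the gripper's body, on its centre line; the fingertips stand 73 mm ahead of it and the grasp point (between the pads) lies 54 mm ahead of it; x points along the fingers, y is the direction in which the jaws open and shut, and the axes are right-handed (so a half turn about x gives the same grasp; the last joint's range is limited). The gripper opens to 85 mm and grips with 20 to 120 N. Pads are 22 mm wide; open, the fingers measure 114 mm over their backs; the gripper's body (76 mm by 85 mm) begins 54 mm behind the grasp point. The pads swing forward as they close: fully open they stand 13 mm farther back than shut.
Start: joints at [72.68, 23.915, -0.59, 92.452, 0.269, 63.638, -3.037], TCP at [0.161, -0.604, 0.304] pointing down, gripper open.
Joint ranges: [-161.28, 161.28], [-22.2, 115.67], [-73.04, 71.86], [3.21, 147.25], [-68.34, 248.33], [10.77, 114.83], [-161.83, 161.83]. Speed limits (degrees/s): [108.29, 108.29, 136.94, 136.94, 172.46, 172.46, 172.46].

### API

Orientations are given as [roll, pitch, yaw] about the fixed x, y, z axes, in that order (R = Rz(yaw) Ry(pitch) Rx(roll)).
In Python, from rig import state, eyes, workorder gives the robot as it stands.
- The arm moves only by the tool drive_tool, never from a script. Its argument "steps" is a list of rows, each a list of 3 entries, a list of its own where there are three numbers: the opening, from 0 (shut) to 1 (fully open), then the shift along the tool's x, y, z in m, then the turn about the tool's x in degrees. A call has 1 to 20 rows; each row is the pose to reach, as a shift and turn from the pose commanded when the call began, along the tool's axes at that moment; what a row does not reach only later rows make up. A row lasts 1/10 s, in which the tool goes at most 50 mm and 8.59 degrees, less where a joint would pass 70% of its speed; a pose out of reach is approached as far as the arm can. A call with a gripper value outside its range is refused whole. The fingers move at their own pace and stop on an object; "squeeze" is the grip in N (left out, the last holds). Time passes only in rows, so rows that repeat a pose let the fingers close. It gives the time, the measured TCP pose, the force and the opening at its end, in the units of the state.
- state(): the state, without advancing time (a new reading comes with each control period).
- eyes.snapshot(name): name is "scene" or "top"; returns (picture, depth): 420x560x3 uint8, blue, green, red; 420x560 float32, m along the optical axis (not along the pixel's ray), 0 where there is no reading.
- eyes.camera_info(name): a dict with "K" (3x3 intrinsics, pixels), "R" (3x3) and "t" (3): a world point X has camera coordinates R X + t. Camera axes: x right, y down, z forward; pixel columns grow to the right and rows downward; lengths in m; the calibration is good to about 2 mm. A picture is of the moment at which its call begins. camera_info takes no time and is no camera call.
- workorder.job_done(): hands the job in, once; it reports no verdict.
The state is a dict: "t": time; "joint_positions": joint angles; "joint_vel": joint speeds; "effort": joint torques, N m; "eef_pos": TCP position; "tool_rot": TCP orientation; "ft_force": force on the tool from outside, world axes, zero at the start; "wrist_torque": the same for the moment, N m; "opening": finger opening in m.
Only numpy, scipy, OpenCV 4.12 (cv2) and the standard library are available. Lean on these libraries where they do the work, as an engineer would, in place of code of your own. Each camera call takes 0.05 s, during which the arm holds its last target. There are 200 camera calls.

## Working session

There is one attempt and no reset: what is moved stays moved. The work goes in short steps, Python scripts to look and compute and a tool call to move; the robot and the scene stay as the last step left them, time stands still between calls to the robot, and variables do not carry over. Pictures are saved under pics/ and viewed, about 8 in all and at most 12, crops included, and the job is handed in when it is done.

Besides the shell and the picture viewer there is one more tool, called after "Request:" by a JSON object that holds its "name" and its "arguments", one argument or row to a line. drive_tool: Moves the arm, as the interface text tells. Its arguments: {"type":"object","properties":{"steps":{"type":"array"},"squeeze":{"type":"number"}},"required":["steps"]}

```bash
mkdir -p pics; ls
python3 - <<'E'
from rig import state, eyes, workorder
import cv2,numpy as np
for n in("scene","top"):
    p,d=eyes.snapshot(n); cv2.imwrite(f"pics/{n}0.png",p); np.save(f"pics/{n}0.npy",d)
    c=eyes.camera_info(n); print(n,np.round(c["K"],1).tolist(),np.round(c["R"],3).tolist(),np.round(c["t"],3).tolist(), (-np.array(c["R"]).T@c["t"]).round(3))
print(state())
E
```

```text
pics
scene [[530.9, 0.0, 275.8], [0.0, 530.9, 217.5], [0.0, 0.0, 1.0]] [[0.873, 0.488, 0.003], [0.287, -0.508, -0.813], [-0.395, 0.71, -0.583]] [-0.543, -0.024, 1.25] [ 0.975 -0.635  0.711]
top [[404.1, 0.0, 284.4], [0.0, 404.1, 207.6], [0.0, 0.0, 1.0]] [[0.009, -1.0, -0.008], [-0.995, -0.008, -0.096], [0.096, 0.009, -0.995]] [0.079, 0.575, 0.999] [0.476 0.075 1.05 ]
{'t': 0.1, 'joint_positions': array([72.68225151, 23.94332976, -0.59006002, 92.47911724,  0.26901976,
       63.63850434, -3.03554155]), 'joint_vel': array([ 0.04562032, -0.18321838, -0.05346487, -0.11306041,  0.04018335,
        0.07383302, -0.12802117]), 'effort': array([ 2.70356453e-03, -8.65819716e+01,  6.80080745e-01, -4.35635912e+01,
        1.91332080e-02,  4.85307828e-03, -2.44535374e-05]), 'eef_pos': array([ 0.16107121, -0.60366822,  0.30335856]), 'tool_rot': array([-85.56275926,  89.94040641, 109.37843878]), 'ft_force': array([ 0.40443195, -0.08588857, -0.5934539 ]), 'wrist_torque': array([-0.01330808, -0.02167737, -0.01464925]), 'opening': 0.08545838581960527}
```

View pics/scene0.png

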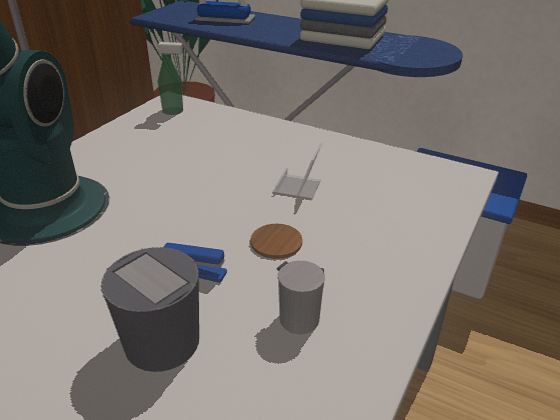

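View pics/top0.png

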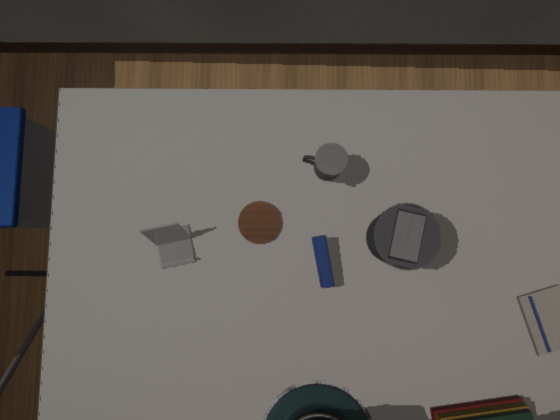

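The scene view shows the bin top at about (150,278), the coaster at (276,240), the mug at (300,295), the stapler at (195,260) and the stand at (300,180). In the top view the flap is at (407,237), the coaster at (260,222), the mug at (331,160), the stapler at (323,262) and the stand at (170,245).

```bash
cat > h.py <<'E'
import numpy as np,cv2
from rig import state,eyes,workorder
def ray(n,px,z):
    c=eyes.camera_info(n);K,R,t=map(np.array,(c["K"],c["R"],c["t"]))
    px=np.atleast_2d(px).astype(float)
    d=(np.linalg.inv(K)@np.c_[px,np.ones(len(px))].T).T@R
    o=-R.T@t
    return o+d*((z-o[2])/d[:,2])[:,None]
def cloud(n,d):
    c=eyes.camera_info(n);K,R,t=map(np.array,(c["K"],c["R"],c["t"]))
    v,u=np.mgrid[:d.shape[0],:d.shape[1]]
    P=np.stack([(u-K[0,2])/K[0,0]*d,(v-K[1,2])/K[1,1]*d,d],-1)
    return (P-t)@R
def blob(mask,near):
    k,_,_=0,0,0
    cs,_=cv2.findContours(mask.astype(np.uint8),cv2.RETR_EXTERNAL,cv2.CHAIN_APPROX_NONE)
    cs=[c for c in cs if cv2.contourArea(c)>100]
    return min(cs,key=lambda c:np.hypot(*(c[:,0].mean(0)-near)))
E
cat > m.py <<'E'
from h import *
for n,fp,cp,bb in(("top",(407,237),(260,222),(385,205,430,270)),("scene",(150,277),(276,240),(112,250,195,305))):
    p=cv2.imread(f"pics/{n}0.png");d=np.load(f"pics/{n}0.npy");g=p.astype(int).max(2)
    sub=np.zeros(g.shape,bool);sub[bb[1]:bb[3],bb[0]:bb[2]]=1
    print(n,"gray at flap",g[fp[1],fp[0]-3:fp[0]+4])
    th,_=cv2.threshold(g[sub].astype(np.uint8).reshape(-1,1),0,255,cv2.THRESH_OTSU)
    c=blob((g>th)&sub,fp)
    q=ray(n,c[:,0],.150)[:,:2]
    r=cv2.minAreaRect(q.astype(np.float32)*1000);print(" plate rect",r, 'otsu',th)
    q5=cloud(n,d)
    m=np.zeros(g.shape,np.uint8);cv2.drawContours(m,[c],-1,1,-1)
    print(" plate depth med",np.median(q5[m>0],0).round(4))
    hsv=cv2.cvtColor(p,cv2.COLOR_BGR2HSV)
    c=blob((hsv[...,0]<20)&(hsv[...,1]>90),cp)
    q=ray(n,c[:,0],.010)[:,:2].astype(np.float32)*1000
    print(" coaster",cv2.fitEllipse(q))
    # objects above desk
    if n=="top":
        for nm,box in(("mug",(295,130,360,190)),("stapler",(305,230,340,295)),("stand",(130,215,200,270)),("bin",(360,195,450,280))):
            P=q5[box[1]:box[3],box[0]:box[2]].reshape(-1,3);P=P[(P[:,2]>.02)&(P[:,2]<.3)]
            print(" ",nm,len(P),P.min(0).round(3),P.max(0).round(3),np.median(P,0).round(3))
        P=q5[195:280,360:450].reshape(-1,3);P=P[(P[:,2]>.14)&(P[:,2]<.16)]
        print(cv2.minEnclosingCircle(P[:,:2].astype(np.float32)))
E
python3 m.py
```

```text
top gray at flap [93 93 93 91 91 94 95]
 plate rect ((502.74700927734375, -189.87606811523438), (61.13195037841797, 102.61740112304688), 77.40923309326172) otsu 79.0
 plate depth med [ 0.5019 -0.1897  0.15  ]
 coaster ((538.7743530273438, 148.8734588623047), (106.00146484375, 107.00989532470703), 176.88519287109375)
  mug 1072 [ 0.641 -0.065  0.022] [0.724 0.04  0.113] [ 0.684 -0.021  0.106]
  stapler 651 [ 0.378 -0.036  0.022] [0.505 0.011 0.066] [ 0.442 -0.013  0.055]
  stand 698 [0.427 0.317 0.02 ] [0.531 0.421 0.112] [0.506 0.373 0.067]
  bin 3838 [ 0.429 -0.266  0.02 ] [ 0.576 -0.114  0.156] [ 0.502 -0.185  0.15 ]
((0.5019145607948303, -0.18990245461463928), 0.07614786922931671)
scene gray at flap [133 131 129 132 131 131 131]
 plate rect ((501.6139221191406, -188.21240234375), (61.568084716796875, 103.79983520507812), 77.55458068847656) otsu 111.0
 plate depth med [ 0.5044 -0.1902  0.1505]
 coaster ((540.7216796875, 147.302490234375), (107.91584014892578, 116.86518859863281), 29.19497299194336)
```

```bash
cat >> h.py <<'E'
from scipy.spatial.transform import Rotation as Ro
F=np.array([.502,-.189]);AX=np.array([np.cos(np.radians(-12.6)),np.sin(np.radians(-12.6))]);C=np.array([.5395,.148])
def goal(xy,ztcp,yaw=-102.6):
    s=state();R=Ro.from_euler('xyz',s['tool_rot'],degrees=True).as_matrix()
    d=R.T@(np.r_[xy,ztcp]-s['eef_pos']); a=np.degrees(np.arctan2(R[1,1],R[0,1]))
    turn=(-(yaw-a)+180)%360-180
    print("shift",d.round(4),"turn",turn.round(2),"tool x",R[:,0].round(4),"y",R[:,1].round(3),"pos",s['eef_pos'].round(4),"f",s['ft_force'].round(2),"t",round(s['t'],2))
E
python3 -c "
from h import *
goal(F-AX*.036,.304);goal(F+AX*.036,.304)"
```

```text
shift [-3.000e-04 -3.294e-01 -4.044e-01] turn 27.54 tool x [-3.e-04  1.e-03 -1.e+00] y [ 0.258 -0.966 -0.001] pos [ 0.1611 -0.6037  0.3034] f [ 0.4  -0.09 -0.59] t 0.1
shift [-4.000e-04 -2.961e-01 -4.682e-01] turn 27.54 tool x [-3.e-04  1.e-03 -1.e+00] y [ 0.258 -0.966 -0.001] pos [ 0.1611 -0.6037  0.3034] f [ 0.4  -0.09 -0.59] t 0.1
```

Request:
{"name": "drive_tool", "arguments": {
  "steps": [
    [0, [0, -0.015, -0.018], 2],
    [0, [0, -0.042, -0.052], 6],
    [0, [0, -0.072, -0.088], 10],
    [0, [0, -0.102, -0.125], 14],
    [0, [0, -0.132, -0.162], 18],
    [0, [0, -0.162, -0.199], 21],
    [0, [0, -0.192, -0.236], 24],
    [0, [0, -0.222, -0.273], 26],
    [0, [0, -0.252, -0.31], 27.5],
    [0, [0, -0.282, -0.347], 27.5],
    [0, [0, -0.308, -0.379], 27.5],
    [0, [0, -0.322, -0.396], 27.5],
    [0, [0, -0.329, -0.404], 27.5],
    [0, [0, -0.329, -0.404], 27.5],
    [0, [0, -0.329, -0.404], 27.5]
  ]
}}

```text
t: 1.6
eef_pos: [0.466, -0.183, 0.3037]
tool_rot: [28.6, 90.0, -164.1]
ft_force: [0.2, -0.8, -0.4]
opening: 0.0004
```

```bash
python3 -c "
from h import *
goal(F-AX*.036,.224);print(state()['opening'])
p,d=eyes.snapshot('scene');cv2.imwrite('pics/s1.png',p[130:380,60:350])"
```

```text
shift [ 0.0797 -0.002  -0.0005] turn -0.03 tool x [-6.e-04 -2.e-04 -1.e+00] y [-0.219 -0.976  0.   ] pos [ 0.466  -0.183   0.3037] f [ 0.17 -0.83 -0.38] t 1.6
0.00037461599874378073
```

View pics/s1.png

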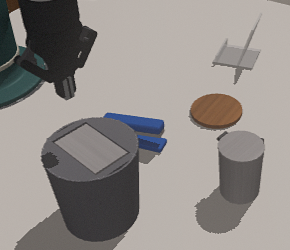

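The closed fingers hang over the flap's near end, with the tips at crop position (65,95). The bin top is clear.

Request:
{"name": "drive_tool", "arguments": {
  "steps": [
    [0, [0.02, -0.002, 0], 0],
    [0, [0.045, -0.002, 0], 0],
    [0, [0.065, -0.002, 0], 0],
    [0, [0.074, -0.002, 0], 0],
    [0, [0.077, -0.002, 0], 0],
    [0, [0.078, -0.002, 0], 0],
    [0, [0.079, -0.002, 0], 0],
    [0, [0.08, -0.002, 0], 0],
    [0, [0.081, -0.002, 0], 0],
    [0, [0.081, -0.002, 0], 0]
  ]
}}

```text
t: 2.65
eef_pos: [0.4671, -0.1799, 0.223]
tool_rot: [175.7, 90.0, -16.8]
ft_force: [-0.4, -0.3, -0.1]
opening: -0.0002
```

Request:
{"name": "drive_tool", "arguments": {
  "steps": [
    [0, [0.0005, 0, 0], 0],
    [0, [0.001, 0, 0], 0],
    [0, [0.001, 0, 0], 0]
  ]
}}

```text
t: 2.95
eef_pos: [0.4671, -0.1799, 0.222]
tool_rot: [8.0, 90.0, 175.4]
ft_force: [-2.3, 1.3, 6.1]
opening: -0.0002
```

Request:
{"name": "drive_tool", "arguments": {
  "steps": [
    [0, [0.0005, 0, 0], 0],
    [0, [0.001, 0, 0], 0],
    [0, [0.001, 0, 0], 0]
  ]
}}

```text
t: 3.25
eef_pos: [0.4669, -0.1798, 0.2214]
tool_rot: [21.1, 90.0, -171.5]
ft_force: [-8.2, 2.2, 16.6]
opening: 0.0002
```

Force rises 6→17 N over 1 mm, so this is the firm end. I'll switch to the other.

Request:
{"name": "drive_tool", "arguments": {
  "steps": [
    [0, [-0.02, 0, 0], 0],
    [0, [-0.03, 0, -0.02], 0],
    [0, [-0.03, 0, -0.055], 0],
    [0, [-0.03, 0, -0.072], 0],
    [0, [-0.02, 0, -0.072], 0],
    [0, [-0.008, 0, -0.072], 0],
    [0, [-0.004, 0, -0.072], 0],
    [0, [-0.002, 0, -0.072], 0],
    [0, [-0.001, 0, -0.072], 0],
    [0, [0, 0, -0.072], 0],
    [0, [0, 0, -0.072], 0]
  ]
}}

```text
t: 4.35
eef_pos: [0.5373, -0.1956, 0.2211]
tool_rot: [167.9, 90.0, -24.6]
ft_force: [-0.4, 0.2, 0.7]
opening: 0.0
```

Request:
{"name": "drive_tool", "arguments": {
  "steps": [
    [0, [0.001, 0, 0], 0],
    [0, [0.002, 0, 0], 0],
    [0, [0.002, 0, 0], 0]
  ]
}}

```text
t: 4.65
eef_pos: [0.5373, -0.1955, 0.2188]
tool_rot: [-16.1, 90.0, 151.3]
ft_force: [0.7, 0.0, 1.2]
opening: 0.0001
```

Request:
{"name": "drive_tool", "arguments": {
  "steps": [
    [0, [0.002, 0, 0], 0],
    [0, [0.004, 0, 0], 0],
    [0, [0.006, 0, 0], 0],
    [0, [0.008, 0, 0], 0],
    [0, [0.01, 0, 0], 0],
    [0, [0.012, 0, 0], 0],
    [0, [0.014, 0, 0], 0],
    [0, [0.015, 0, 0], 0],
    [0, [0.016, 0, 0], 0],
    [0, [0.016, 0, 0], 0]
  ]
}}

```text
t: 5.65
eef_pos: [0.5401, -0.1961, 0.2061]
tool_rot: [174.9, 89.5, -17.6]
ft_force: [3.8, -0.6, 33.7]
opening: 0.0001
```

```bash
python3 -c "
from h import *
print(state()['ft_force'])
p,d=eyes.snapshot('scene');cv2.imwrite('pics/s2.png',cv2.resize(p[180:380,60:350],None,fx=2,fy=2))"
```

```text
[ 3.76922324 -0.61508428 33.68513527]
```

View pics/s2.png

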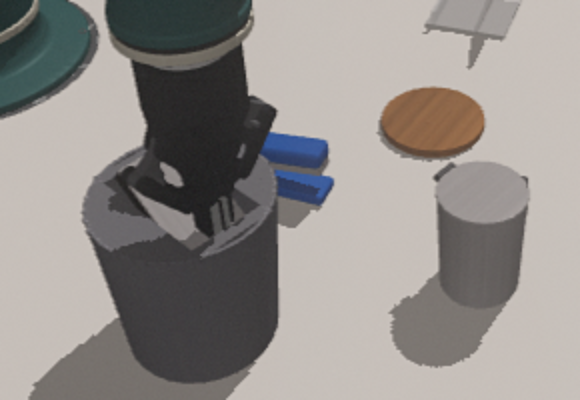

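The flap has tipped: its far end is down in the chute and the near end is raised at about (140,190). I'll retreat straight up.

Request:
{"name": "drive_tool", "arguments": {
  "steps": [
    [0, [-0.003, 0, 0], 0],
    [0, [-0.006, 0, 0], 0],
    [0, [-0.015, 0, 0], 0],
    [0, [-0.03, 0, 0], 0],
    [0, [-0.06, 0, 0], 0],
    [0, [-0.1, 0, 0], 0],
    [0, [-0.15, 0, 0], 0],
    [0.85, [-0.15, 0, -0.05], 0],
    [0.85, [-0.15, 0, -0.1], 0],
    [0.85, [-0.15, 0, -0.15], 0],
    [0.85, [-0.15, 0, -0.15], 0]
  ]
}}

```text
t: 6.8
eef_pos: [0.6873, -0.2285, 0.3503]
tool_rot: [-31.5, 89.8, 136.0]
ft_force: [-0.7, -0.7, -1.3]
opening: 0.0582
```

```bash
cat > m2.py <<'E'
from h import *
print(state()['opening'])
p,d=eyes.snapshot('top');np.save('pics/t3.npy',d);cv2.imwrite('pics/t3.png',p)
s,ds=eyes.snapshot('scene');np.save('pics/s3.npy',ds);cv2.imwrite('pics/s3.png',s)
L=np.r_[AX,0];W=np.array([-AX[1],AX[0],0])
for n,dd in(('top',d),('scene',ds)):
    P=cloud(n,dd).reshape(-1,3);P=P[dd.ravel()>0]-np.r_[F,0]
    u=P@L;w=P@W
    for u0 in np.arange(-.08,.06,.01):
        m=(abs(u-u0)<.004)&(abs(w)<.02)&(P[:,2]>.05)
        m2=(abs(u-u0)<.004)&(abs(w)<.08)&(P[:,2]>.154)&(P[:,2]<.2)
        print(n,round(u0,3),np.median(P[m,2]).round(4) if m.any() else None,'raised w',np.percentile(w[m2],[2,98]).round(4) if m2.sum()>3 else None,m2.sum())
cv2.imwrite('pics/c3.png',np.hstack([cv2.resize(p[180:300,340:470],(560,517)),cv2.resize(s[235:320,95:215],(730,517))])[:, :1290])
im=cv2.imread('pics/c3.png');cv2.imwrite('pics/c3.png',cv2.resize(im,(800,320)))
E
python3 m2.py
```

```text
0.05818931068165525
top -0.08 None raised w None 0
top -0.07 0.1488 raised w None 0
top -0.06 0.1498 raised w None 0
top -0.05 0.1065 raised w None 1
top -0.04 0.1336 raised w [-0.0297  0.0298] 52
top -0.03 0.1763 raised w [-0.0299  0.0298] 118
top -0.02 0.1711 raised w [-0.0305  0.0302] 108
top -0.01 0.1646 raised w [-0.0314  0.0293] 102
top -0.0 0.157 raised w [-0.031  0.03 ] 84
top 0.01 0.1497 raised w None 2
top 0.02 0.1428 raised w None 0
top 0.03 0.1362 raised w None 1
top 0.04 0.1283 raised w None 0
top 0.05 0.1219 raised w None 0
top 0.06 0.1485 raised w None 0
scene -0.08 0.1487 raised w None 0
scene -0.07 0.1502 raised w None 0
scene -0.06 0.1326 raised w None 0
scene -0.05 None raised w None 0
scene -0.04 None raised w [-0.0308 -0.0298] 5
scene -0.03 0.1764 raised w [-0.0312  0.0302] 194
scene -0.02 0.1704 raised w [-0.0311  0.0298] 247
scene -0.01 0.1632 raised w [-0.0308  0.03  ] 256
scene -0.0 0.1561 raised w [-0.0303  0.0299] 189
scene 0.01 0.149 raised w None 2
scene 0.02 0.1419 raised w None 0
scene 0.03 0.1345 raised w None 0
scene 0.04 0.1313 raised w None 0
scene 0.05 0.1484 raised w None 0
scene 0.06 0.1501 raised w None 0
```

View pics/c3.png

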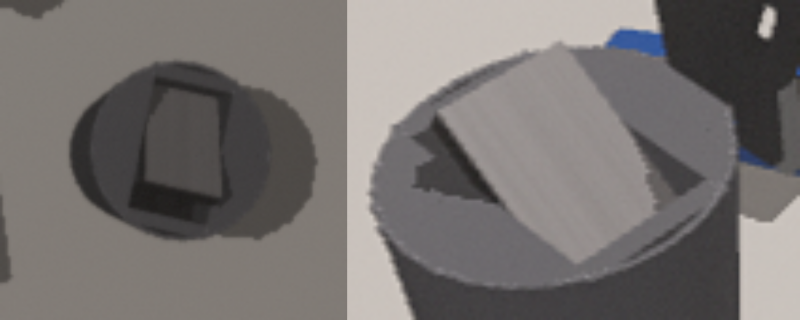

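The flap rests tipped at about 35°. Its raised edge is at u≈-33 mm with top z≈0.179, and it's centred across the chute. I'll work out the grasp pose.

```bash
python3 -c "
from h import *
W=np.array([-AX[1],AX[0]])
goal(F-AX*.025-W*.0005,.2225)"
```

```text
shift [0.13   0.0021 0.211 ] turn 0.07 tool x [-0.0016  0.0011 -1.    ] y [-0.217 -0.976 -0.001] pos [ 0.6841 -0.2279  0.3522] f [-0.82  0.08 -0.27] t 6.9
```

Request:
{"name": "drive_tool", "arguments": {
  "steps": [
    [0.87, [0, 0.002, 0.02], 0],
    [0.87, [0, 0.002, 0.06], 0],
    [0.87, [0, 0.002, 0.1], 0],
    [0.87, [0, 0.002, 0.14], 0],
    [0.87, [0.02, 0.002, 0.18], 0],
    [0.87, [0.04, 0.002, 0.205], 0],
    [0.87, [0.06, 0.002, 0.211], 0],
    [0.87, [0.06, 0.002, 0.211], 0],
    [0.87, [0.06, 0.002, 0.211], 0]
  ]
}}

```text
t: 7.8
eef_pos: [0.4774, -0.1842, 0.2943]
tool_rot: [161.8, 89.9, -30.8]
ft_force: [-0.3, -0.5, 0.3]
opening: 0.0744
```

```bash
python3 -c "
from h import *
W=np.array([-AX[1],AX[0]])
goal(F-AX*.025-W*.0005,.2225);print(state()['opening'])"
```

```text
shift [ 0.0718 -0.0002 -0.    ] turn 0.03 tool x [ 1.e-03 -6.e-04 -1.e+00] y [-0.218 -0.976  0.   ] pos [ 0.4774 -0.1842  0.2943] f [-0.26 -0.51  0.34] t 7.8
0.07439678920055483
```

Request:
{"name": "drive_tool", "arguments": {
  "steps": [
    [0.87, [0.015, 0, 0], 0],
    [0.87, [0.035, 0, 0], 0],
    [0.87, [0.052, 0, 0], 0],
    [0.87, [0.062, 0, 0], 0],
    [0.87, [0.068, 0, 0], 0],
    [0.87, [0.071, 0, 0], 0],
    [0.87, [0.072, 0, 0], 0],
    [0.87, [0.072, 0, 0], 0]
  ],
  "squeeze": 50
}}

```text
t: 8.6
eef_pos: [0.4776, -0.1843, 0.2213]
tool_rot: [174.0, 90.0, -18.6]
ft_force: [0.5, -0.8, 0.2]
opening: 0.0747
```

Request:
{"name": "drive_tool", "arguments": {
  "steps": [
    [0.78, [0, 0, 0], 0],
    [0.74, [0, 0, 0], 0],
    [0.7, [0, 0, 0], 0],
    [0.65, [0, 0, 0], 0],
    [0.6, [0, 0, 0], 0],
    [0.6, [0, 0, 0], 0],
    [0.6, [0, 0, 0], 0]
  ]
}}

```text
t: 9.3
eef_pos: [0.4776, -0.1843, 0.2211]
tool_rot: [175.5, 90.0, -17.1]
ft_force: [-0.8, -0.8, 5.7]
opening: 0.0612
```

Request:
{"name": "drive_tool", "arguments": {
  "steps": [
    [0.5, [-0.003, 0, 0], 0],
    [0.5, [-0.008, 0, 0], 0],
    [0.5, [-0.015, 0, 0], 0],
    [0.5, [-0.025, 0, 0], 0],
    [0.5, [-0.035, 0, 0], 0],
    [0.5, [-0.045, 0, 0], 0],
    [0.5, [-0.06, 0, 0], 0],
    [0.5, [-0.08, 0, 0], 0],
    [0.5, [-0.1, 0, 0], 0],
    [0.5, [-0.12, 0, 0], 0],
    [0.5, [-0.135, 0, 0], 0],
    [0.5, [-0.145, 0, 0], 0],
    [0.5, [-0.15, 0, 0], 0],
    [0.5, [-0.15, 0, 0], 0]
  ]
}}

```text
t: 10.7
eef_pos: [0.4774, -0.1842, 0.3712]
tool_rot: [168.7, 90.0, -23.9]
ft_force: [0.4, 0.4, -1.1]
opening: 0.0613
```

```bash
python3 -c "
from h import *
goal(C,.37)
p,d=eyes.snapshot('scene');np.save('pics/s4.npy',d);cv2.imwrite('pics/s4f.png',p);cv2.imwrite('pics/s4.png',cv2.resize(p[80:380,60:350],None,fx=2,fy=2))"
```

```text
shift [ 0.0012 -0.3378  0.0117] turn 0.04 tool x [ 4.e-04 -2.e-04 -1.e+00] y [-0.217 -0.976  0.   ] pos [ 0.4774 -0.1842  0.3712] f [ 0.37  0.4  -1.1 ] t 10.7
```

View pics/s4.png

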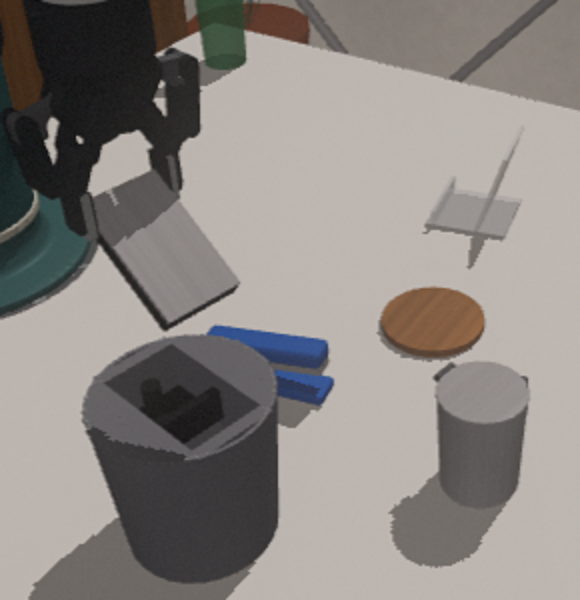

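The flap is out of the bin and held by its raised end, steel side up, with the low end toward +AX. Next I'll measure its tilt and its offset from the TCP.

```bash
cat > m3.py <<'E'
from h import *
import sys
def prof(d,n='scene'):
    s=state();T=s['eef_pos'];R=Ro.from_euler('xyz',s['tool_rot'],degrees=True).as_matrix()
    L=-R[:,2];W=-R[:,1]
    P=cloud(n,d).reshape(-1,3);P=P[d.ravel()>0]-T
    u=P@L;w=P@W;z=P[:,2]
    m=(abs(w)<.029)&(u>0.014)&(u<.1)&(z<-.03)&(z>-.16)
    k=np.polyfit(u[m],z[m],1)
    for _ in range(5):
        mm=m&(abs(z-np.polyval(k,u))<.006);k=np.polyfit(u[mm],z[mm],1)
    mw=(abs(z-np.polyval(k,u))<.004)&(abs(w)<.06)&(u>0.014)&(u<.1)
    print(n,"n",mm.sum(),"tilt",np.degrees(np.arctan(k[0])).round(2),"z at u=0",k[1].round(4),"u range",np.percentile(u[mm],[0.5,99.5]).round(4),"w",np.percentile(w[mw],[1,99]).round(4))
if __name__=="__main__":
    p,d=eyes.snapshot('top');prof(d,'top');p,d=eyes.snapshot('scene');prof(d)
E
python3 m3.py
```

```text
top n 735 tilt -35.17 z at u=0 -0.0472 u range [0.0202 0.0794] w [-0.03    0.0309]
scene n 2115 tilt -35.46 z at u=0 -0.0478 u range [0.0144 0.0782] w [-0.0304  0.0314]
```

Request:
{"name": "drive_tool", "arguments": {
  "steps": [
    [0.5, [0, -0.005, 0], 0],
    [0.5, [0, -0.015, 0.001], 0],
    [0.5, [0, -0.032, 0.003], 0],
    [0.5, [0, -0.055, 0.005], 0],
    [0.5, [0, -0.08, 0.007], 0],
    [0.5, [0, -0.105, 0.009], 0],
    [0.5, [0, -0.13, 0.011], 0],
    [0.5, [0, -0.155, 0.013], 0],
    [0.5, [0, -0.18, 0.015], 0],
    [0.5, [0, -0.205, 0.018], 0],
    [0.5, [0, -0.23, 0.02], 0],
    [0.5, [0, -0.255, 0.022], 0],
    [0.5, [0, -0.28, 0.025], 0],
    [0.5, [0, -0.302, 0.027], 0],
    [0.5, [0, -0.32, 0.028], 0],
    [0.5, [0, -0.332, 0.0297], 0],
    [0.5, [0, -0.338, 0.0297], 0],
    [0.5, [0, -0.338, 0.0297], 0],
    [0.5, [0, -0.338, 0.0297], 0]
  ]
}}

```text
t: 12.75
eef_pos: [0.5219, 0.1515, 0.3708]
tool_rot: [62.2, 90.0, -130.4]
ft_force: [0.3, -0.0, -0.8]
opening: 0.0608
```

Request:
{"name": "drive_tool", "arguments": {
  "steps": [
    [0.5, [0.006, 0, 0], 0],
    [0.5, [0.02, 0, 0], 0],
    [0.5, [0.04, 0, 0], 0],
    [0.5, [0.065, 0, 0], 0],
    [0.5, [0.09, 0, 0], 0],
    [0.5, [0.115, 0, 0], 0],
    [0.5, [0.14, 0, 0], 0],
    [0.5, [0.165, 0, 0], 0],
    [0.5, [0.185, 0, 0], 0],
    [0.5, [0.2, 0, 0], 0],
    [0.5, [0.21, 0, 0], 0],
    [0.5, [0.214, 0, 0], 0],
    [0.5, [0.214, 0, 0], 0],
    [0.5, [0.214, 0, 0], 0]
  ]
}}

```text
t: 14.15
eef_pos: [0.5222, 0.1523, 0.1575]
tool_rot: [-150.2, 89.9, 17.3]
ft_force: [0.2, -0.3, -0.5]
opening: 0.0609
```

```bash
python3 -c "
from h import *
from m3 import prof
goal(C-.018*AX,.127)
p,d=eyes.snapshot('top');prof(d,'top')
p,d=eyes.snapshot('scene');prof(d)
cv2.imwrite('pics/s5.png',cv2.resize(p[80:380,160:400],None,fx=2,fy=2))"
```

```text
shift [0.0305 0.0004 0.0002] turn 0.04 tool x [ 9.e-04  3.e-04 -1.e+00] y [-0.217 -0.976 -0.   ] pos [0.5222 0.1523 0.1575] f [ 0.25 -0.28 -0.49] t 14.15
top n 18 tilt -4.28 z at u=0 -0.1505 u range [0.0885 0.0997] w [-0.0596 -0.018 ]
scene n 77 tilt -50.03 z at u=0 -0.0436 u range [0.0145 0.0996] w [-0.0319  0.0549]
```

View pics/s5.png

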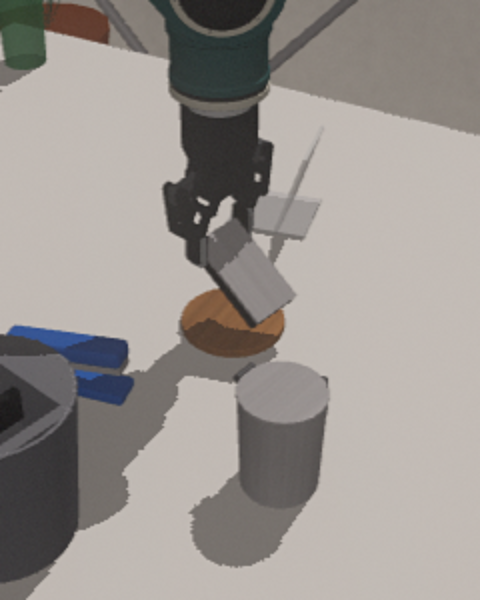

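The flap hangs over the coaster, low end at crop position (260,320), and the neighbours are clear. The profile fit picked up the wrong pixels here, so I'll use force to find contact.

Request:
{"name": "drive_tool", "arguments": {
  "steps": [
    [0.5, [0.005, 0, 0], 0],
    [0.5, [0.012, 0, 0], 0],
    [0.5, [0.018, 0, 0], 0],
    [0.5, [0.023, 0, 0], 0],
    [0.5, [0.026, 0, 0], 0],
    [0.5, [0.028, 0, 0], 0],
    [0.5, [0.028, 0, 0], 0],
    [0.5, [0.028, 0, 0], 0]
  ]
}}

```text
t: 15.05
eef_pos: [0.522, 0.1522, 0.129]
tool_rot: [-109.4, 90.0, 58.1]
ft_force: [-1.0, 1.0, -0.6]
opening: 0.061
```

Request:
{"name": "drive_tool", "arguments": {
  "steps": [
    [0.5, [0.001, 0, 0], 0],
    [0.5, [0.002, 0, 0], 0],
    [0.5, [0.003, 0, 0], 0],
    [0.5, [0.003, 0, 0], 0]
  ]
}}

```text
t: 15.45
eef_pos: [0.5219, 0.1522, 0.126]
tool_rot: [-25.9, 90.0, 141.6]
ft_force: [-1.8, -0.8, 4.4]
opening: 0.0608
```

Request:
{"name": "drive_tool", "arguments": {
  "steps": [
    [0.5, [0, 0, 0], 0],
    [0.5, [0.002, 0, 0.002], 0],
    [0.5, [0.004, 0, 0.0037], 0],
    [0.5, [0.006, 0, 0.0054], 0],
    [0.5, [0.0083, 0, 0.007], 0],
    [0.5, [0.0106, 0, 0.0085], 0],
    [0.5, [0.0128, 0, 0.0098], 0],
    [0.5, [0.0128, 0, 0.0098], 0]
  ],
  "squeeze": 20
}}

```text
t: 16.25
eef_pos: [0.5123, 0.1546, 0.1132]
tool_rot: [-125.1, 90.0, 42.4]
ft_force: [-3.7, 0.3, 7.6]
opening: 0.0612
```

```bash
python3 -c "
from h import *
goal(C-.018*AX,.127)
p,d=eyes.snapshot('scene')
cv2.imwrite('pics/s6.png',cv2.resize(p[160:300,220:370],None,fx=4,fy=4))"
```

```text
shift [-0.0138  0.0005 -0.01  ] turn 0.07 tool x [ 3.e-04  3.e-04 -1.e+00] y [-0.217 -0.976 -0.   ] pos [0.5123 0.1546 0.1132] f [-3.66  0.31  7.56] t 16.25
```

View pics/s6.png

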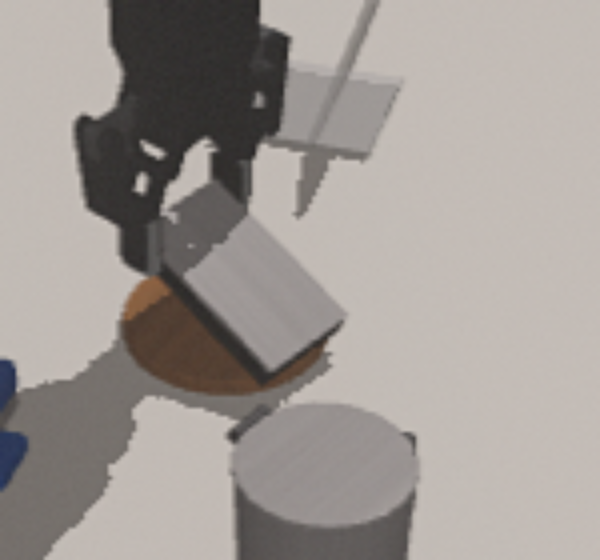

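The flap is rotating flatter in the grip, with its low end seated on the coaster. I'll continue the arc.

Request:
{"name": "drive_tool", "arguments": {
  "steps": [
    [0.5, [0.0024, 0, 0.0013], 0],
    [0.5, [0.0048, 0, 0.0026], 0],
    [0.5, [0.0071, 0, 0.0038], 0],
    [0.5, [0.0096, 0, 0.0049], 0],
    [0.5, [0.0121, 0, 0.0059], 0],
    [0.5, [0.0146, 0, 0.0069], 0],
    [0.5, [0.0171, 0, 0.0077], 0],
    [0.5, [0.0197, 0, 0.0085], 0],
    [0.5, [0.0222, 0, 0.0093], 0],
    [0.5, [0.0242, 0, 0.0098], 0],
    [0.5, [0.0262, 0, 0.0103], 0],
    [0.5, [0.0262, 0, 0.0103], 0]
  ]
}}

```text
t: 17.5
eef_pos: [0.5024, 0.1567, 0.0869]
tool_rot: [-139.1, 90.0, 28.3]
ft_force: [-1.4, -1.1, 5.8]
opening: 0.0609
```

Request:
{"name": "drive_tool", "arguments": {
  "steps": [
    [0.5, [0.001, 0, 0.0003], 0],
    [0.5, [0.002, 0, 0.0005], 0],
    [0.5, [0.003, 0, 0.0007], 0],
    [0.5, [0.004, 0, 0.0009], 0],
    [0.5, [0.004, 0, 0.0009], 0]
  ]
}}

```text
t: 18.0
eef_pos: [0.5016, 0.1568, 0.0831]
tool_rot: [-144.6, 90.0, 22.9]
ft_force: [-0.9, 0.8, 5.0]
opening: 0.0613
```

```bash
python3 -c "
from h import *
goal(C-.04*AX,.081)
p,d=eyes.snapshot('scene')
cv2.imwrite('pics/s7.png',cv2.resize(p[160:300,220:370],None,fx=4,fy=4))"
```

```text
shift [0.0021 0.0004 0.0011] turn 0.05 tool x [ 6.e-04  3.e-04 -1.e+00] y [-0.217 -0.976 -0.   ] pos [0.5016 0.1568 0.0831] f [-0.88  0.75  5.04] t 18.0
```

View pics/s7.png

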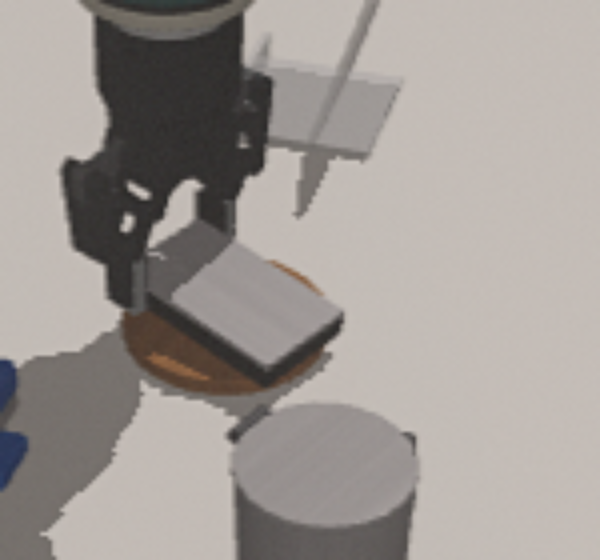

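The flap is almost flat, with a small gap left under its gripped end at about (140,300). I'll go a little lower.

Request:
{"name": "drive_tool", "arguments": {
  "steps": [
    [0.5, [0.001, 0, 0.0002], 0],
    [0.5, [0.002, 0, 0.0004], 0],
    [0.5, [0.0025, 0, 0.0005], 0],
    [0.5, [0.0025, 0, 0.0005], 0]
  ]
}}

```text
t: 18.45
eef_pos: [0.5012, 0.157, 0.0806]
tool_rot: [-143.6, 90.0, 23.8]
ft_force: [-0.4, 0.5, 5.2]
opening: 0.061
```

Request:
{"name": "drive_tool", "arguments": {
  "steps": [
    [0.5, [0.0007, 0, 0.0002], 0],
    [0.5, [0.0015, 0, 0.0003], 0],
    [0.5, [0.0015, 0, 0.0003], 0]
  ]
}}

```text
t: 18.75
eef_pos: [0.5009, 0.157, 0.079]
tool_rot: [-145.1, 90.0, 22.4]
ft_force: [1.3, -0.8, 5.3]
opening: 0.061
```

Request:
{"name": "drive_tool", "arguments": {
  "steps": [
    [0.75, [0, 0, 0], 0],
    [0.78, [0, 0, 0], 0],
    [0.82, [0, 0, 0], 0],
    [0.9, [0, 0, 0], 0],
    [0.95, [0, 0, 0], 0],
    [0.95, [0, 0, 0], 0],
    [0.95, [0, 0, 0], 0]
  ]
}}

```text
t: 19.45
eef_pos: [0.5006, 0.1569, 0.0789]
tool_rot: [-20.6, 90.0, 146.8]
ft_force: [-0.6, -0.4, 0.3]
opening: 0.081
```

Request:
{"name": "drive_tool", "arguments": {
  "steps": [
    [0.95, [-0.004, 0, 0], 0],
    [0.95, [-0.012, 0, 0], 0],
    [0.95, [-0.025, 0, 0], 0],
    [0.95, [-0.05, 0, 0], 0],
    [0.95, [-0.09, 0, 0], 0],
    [0.95, [-0.13, 0, 0], 0],
    [0.95, [-0.17, 0, 0], 0],
    [0.95, [-0.2, 0, 0], 0],
    [0.95, [-0.22, 0.03, 0], 0],
    [0.95, [-0.22, 0.07, 0], 0],
    [0.95, [-0.22, 0.11, 0], 0],
    [0.95, [-0.22, 0.15, 0], 0],
    [0.95, [-0.22, 0.19, 0], 0],
    [0.95, [-0.22, 0.22, 0], 0],
    [0.95, [-0.22, 0.22, 0], 0]
  ]
}}

```text
t: 20.95
eef_pos: [0.4517, -0.0613, 0.2999]
tool_rot: [130.7, 89.9, -62.1]
ft_force: [-0.2, 0.4, -0.5]
opening: 0.0811
```

```bash
cat > m4.py <<'E'
from h import *
print(state()['ft_force'],state()['opening'],state()['t'])
for n,fp in(("top",(260,222)),("scene",(276,236))):
    p,d=eyes.snapshot(n);cv2.imwrite(f'pics/{n}8.png',p);P=cloud(n,d)
    m=(P[...,2]>.018)&(P[...,2]<.05)&(abs(P[...,0]-C[0])<.08)&(abs(P[...,1]-C[1])<.08)
    Q=P[m]; A=np.c_[Q[:,:2]-C,np.ones(len(Q))];k=np.linalg.lstsq(A,Q[:,2],rcond=None)[0]
    print(n,len(Q),"tilt rad",np.hypot(*k[:2]).round(4),"z top",k[2].round(4),"flap rect",cv2.minAreaRect((Q[:,:2]*1000).astype(np.float32)))
    hsv=cv2.cvtColor(p,cv2.COLOR_BGR2HSV)
    w=((hsv[...,0]<20)&(hsv[...,1]>90));w&=(abs(P[...,0]-C[0])<.08)&(abs(P[...,1]-C[1])<.08)
    y,x=np.nonzero(w);q=ray(n,np.c_[x,y],.01)[:,:2]*1000
    print(" coaster circle",cv2.minEnclosingCircle(q.astype(np.float32)))
    if n=='scene':cv2.imwrite('pics/s8.png',cv2.resize(p[140:380,60:370],None,fx=2.5,fy=2.5))
E
python3 m4.py
```

```text
[-0.24117085  0.43543178 -0.5212274 ] 0.08107087153889372 20.95
top 998 tilt rad 0.005 z top 0.0257 flap rect ((543.284912109375, 146.81455993652344), (62.435848236083984, 103.86186981201172), 77.27095031738281)
 coaster circle ((557.3699951171875, 102.97095489501953), 831.8521728515625)
scene 1045 tilt rad 0.027 z top 0.0259 flap rect ((542.1801147460938, 148.2078399658203), (66.45635986328125, 108.86813354492188), 76.83258819580078)
 coaster circle ((541.125244140625, 147.41268920898438), 59.6505241394043)
```

View pics/s8.png

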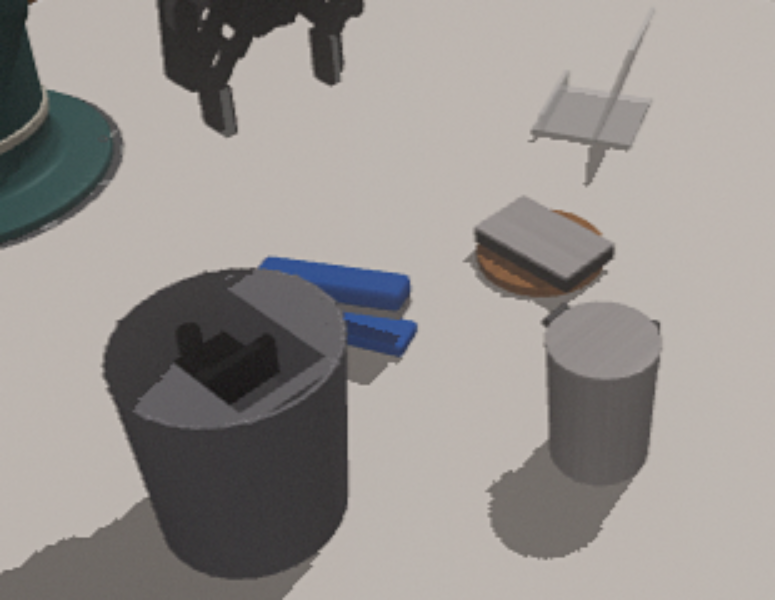

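The flap lies flat on the coaster at (545,240), steel side up and about 4 mm from centre. Its top is at z 0.026, so the underside is at 0.010. The gripper is clear and the neighbours haven't moved, so I'm handing in.

```bash
python3 -c "
from rig import workorder
print(workorder.job_done())"
```

```text
the job is handed in; nothing more can be done
None
```

The flap is off the bin and lies flat on the coaster, steel side up, and the job is handed in. The hand-in gives no verdict. It took about 21 s of robot time.

- **Tipping:** The first end I pressed was the firm one, so I stopped at about 17 N. The other end sank with about 1 N. It landed on the shelf at about 34 N, once the flap was tipped.
- **Lifting and placing:** I gripped the raised end by its sides and lifted it clear. I then set the low end on the coaster and lowered the flap in an arc with a light grip. The contact force there was under 8 N.

**Last checks**
- **Position:** the flap's centre is about 2–4 mm from the coaster's measured centre.
- **Tilt:** the top camera gives 0.005 rad and the scene camera 0.027 rad. They disagree slightly, but both are within 0.08.
- **Height:** its top is at about 26 mm, so the underside is at about 10 mm.
- **Coaster:** in the scene camera it has moved less than 1 mm.
- **Mug, stapler and stand:** they look unmoved in the last picture.
- **Gripper:** clear of everything.

**Checks that failed**
- The top camera's coaster fit at the end picked up stray pixels, so I used the scene camera instead.
- The tilt fit just above the coaster also failed, so I found first contact by force.

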